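# Push the food boxes home under the riser shelf with a straightedge

## Task

Take hold of the wooden straightedge by its raised grip and push the row of four food boxes with its long edge under the low shelf until all four stand home against the stop bar hidden beneath it, in one straight line and square to the shelf. Feel for the stop: press the row home for a moment with about 10 N more than sliding it takes, never much harder, and keep the gripper and arm off the boxes; then draw the straightedge back at least 3 cm clear and let go of it, lying flat on the counter in front of the row. Leave the jar, the mug and the soap dish alone.

Things in the scene. Friction and masses are not known exactly. Their poses are not given: they have to be found in the camera images.
- shelf: low riser shelf fixed on the counter: plywood board 400 mm long (y), 130 deep, underside 58 and top 70 mm up, steel legs at both ends (376 mm apart inside). Under it a rubber-faced stop bar (gives 0.2 mm per N) parallel to the front edge, 10 to 65 mm behind it: differs each time, not reported, must be felt. Origin: on the counter under the middle of the front edge; x points in under the shelf, y along it
- box1: first box of the row (lowest y in the shelf's frame); boxes sit about 82 mm apart, backs 10 to 45 mm before the shelf's front edge at the start. Each is a white plastic food box with flat lid and grey clips, 100 mm deep (its x), 64 mm wide (its y), 45 mm high plus a 2 mm raised panel on the lid, 0.1 to 0.2 kg. Origin: centre of its underside; x points towards the shelf (within 0.15 rad at the start).
- box2: second box of the row, counting towards +y; identical: white plastic food box with flat lid and grey clips, 100 mm deep (its x), 64 mm wide (its y), 45 mm high plus a 2 mm raised panel on the lid, 0.1 to 0.2 kg. Origin: centre of its underside; x points towards the shelf (within 0.15 rad at the start).
- box3: third box of the row, counting towards +y; identical: white plastic food box with flat lid and grey clips, 100 mm deep (its x), 64 mm wide (its y), 45 mm high plus a 2 mm raised panel on the lid, 0.1 to 0.2 kg. Origin: centre of its underside; x points towards the shelf (within 0.15 rad at the start).
- box4: fourth box of the row, counting towards +y; identical: white plastic food box with flat lid and grey clips, 100 mm deep (its x), 64 mm wide (its y), 45 mm high plus a 2 mm raised panel on the lid, 0.1 to 0.2 kg. Origin: centre of its underside; x points towards the shelf (within 0.15 rad at the start).
- straightedge_grip (a point): centre of the straightedge's grip, 31 mm above its underside. Flat wooden board 350 mm long (y), 65 wide (x), 10 thick; on it an upright grip bar 18 mm thick (x), 120 long (y), from 10 to 52 mm above the underside. The board reaches 45 mm ahead (+x) of the grip's middle plane and 20 mm behind; the +x side is the pushing edge. 0.28 kg
- straightedge_edge (a point): middle of the pushing edge, 45 mm along +x from the grip's middle plane, 5 mm above the underside; same axes. The straightedge starts flat on the counter, left or right of the row, lying along world x to within 0.3 rad, pushing edge towards world +y
- jar: bystander: glass jar with steel lid, 68 mm across, 100 mm high, on the counter on the side of the row where the straightedge is not. Origin: centre of its underside
- mug: bystander: white ceramic cup 76 mm across, 85 mm high, standing on the shelf board 80 to 90 mm behind its front edge, near the +y end. Origin: centre of its underside
- soap: bystander: blue ceramic soap dish 55 x 85 x 28 mm, on the shelf board 75 to 95 mm behind its front edge, near the -y end. Origin: centre of its underside

How it is judged:
By the outcome, as a careful person would: the job done as asked, in the order asked, and still so for the second after the job is handed in, with the robot touching nothing.
It also fails if it takes over 58 s, if anything falls off the work surface, if the arm or the gripper's body presses on something with over 40 N, if the wrist force passes 120 N, or if a joint passes its speed limit or range.

## Robot

A 6-joint arm with a two-finger parallel gripper is mounted at the origin on the work surface. World frame = base frame: x ahead of the robot, y to its left, z up, the work surface at z = 0. Lengths are in mm, angles in rad, forces in N, time in s.
With the tool pointing down it reaches from about 300 to 850 mm from the base axis. Payload 4.2 kg.
Tool frame: the origin (TCP) lies on the centre line of the jaws, within the pads' length; the fingertips stand 17 mm ahead of it and the grasp point (between the pads) lies 2 mm behind it (bot.tcp_to_tips is the distance from the TCP to the fingertips, in mm); z points along the fingers, y is the direction in which the jaws open and shut (so a half turn about z gives the same grasp; the last joint's range is limited). The gripper opens to 91 mm and grips with 3 to 60 N. Pads are 32 mm wide; open, the fingers measure 118 mm over their backs; the gripper's body (76 mm by 178 mm) begins 60 mm behind the grasp point.
Start: joints at [1.306, 0.32, 1.565, -0, 1.257, -0.02], TCP at [139.359, 557.871, 230.976] pointing down, gripper open.
Joint ranges: [-3.11, 3.11], [-0.84, 2.01], [0.21, 2.61], [-1.34, 4.49], [0.05, 2.63], [-2.56, 2.56]. Speed limits (rad/s): [2.57, 2.57, 3.14, 3.14, 3.14, 3.14].

## Interface

Orientations are given as a rotation vector (axis times angle).
In Python, from cell import bot gives the robot as it stands.
- The arm moves only by the tool move_arm, never from a script. Its arguments are lists of equal length, an entry for each row: "rot": the turn, a rotation vector about the tool's x, y, z in degrees, a list of three; "offset": the shift along the tool's x, y, z in mm, a list of three; "jaw": the finger opening in mm, from 0 to 91.2. A call has exactly 8 rows; each row shifts and turns the commanded pose from where the row before left it, along the tool's axes as they then stand; what a row does not reach is not made up. A row lasts 1/8 s, in which the tool goes at most 62.5 mm and 10.7 degrees, less where a joint would pass 70% of its speed; a pose out of reach is approached as far as the arm can. A call with a gripper value outside its range is refused whole. The fingers move at their own pace and stop on an object; "newtons" is the grip in N (left out, the last holds). Time passes only in rows, so rows that do not move let the fingers close, or fill a call up. It gives the time, the measured TCP pose, the force and the opening at its end, in the units of the state.
- bot.state(): the state, without advancing time (a new reading comes with each control period).
- bot.read_camera(name): name is "scene" or "top"; returns (picture, depth): 400x640x3 uint8, red, green, blue; 400x640 float32, mm along the optical axis (not along the pixel's ray), 0 where there is no reading.
- bot.camera_model(name): a dict with "vertical_fov" (degrees; the focal length in pixels is half the picture's height over the tangent of half this angle, whatever the lens; pixels are square), "cx", "cy" (the principal point, pixels), "R" (3x3) and "t" (3): a world point X has camera coordinates R X + t. Camera axes: x right, y down, z forward; pixel columns grow to the right and rows downward; lengths in mm; the calibration is good to about 2 mm. A picture is of the moment at which its call begins. camera_model takes no time and is no camera call.
- bot.finish_job(): hands the job in, once; it reports no verdict.
The state is a dict: "time": time; "joint_positions": joint angles; "qd": joint speeds; "joint_efforts": joint torques, N m; "tcp_pos": TCP position; "orientation": TCP orientation; "force": force on the tool from outside, world axes, zero at the start; "torque": the same for the moment, N m; "grip_width": finger opening in mm.
Only numpy, scipy, OpenCV 4.12 (cv2) and the standard library are available. Lean on these libraries where they do the work, as an engineer would, in place of code of your own. Each camera call takes 0.05 s, during which the arm holds its last target.

## Working session

There is one attempt and no reset: what is moved stays moved. The work goes in short steps, Python scripts to look and compute and a tool call to move; the robot and the scene stay as the last step left them, time stands still between calls to the robot, and variables do not carry over. Pictures are saved under pics/ and viewed, and the job is handed in when it is done.

Besides the shell and the picture viewer there is one more tool, called after "Call:" as name(argument=value, ...) on one line, values as JSON. move_arm: Moves the arm, as the interface text tells. Its arguments: {"type":"object","properties":{"rot":{"type":"array"},"offset":{"type":"array"},"jaw":{"type":"array"},"newtons":{"type":"number"}},"required":["rot","offset","jaw"]}

```bash
ls; mkdir -p pics; cat > h.py <<'E'
import numpy as np, cv2
from cell import bot
from scipy.spatial.transform import Rotation as Rn
def cam(n):
    m=bot.camera_model(n); f=200/np.tan(np.radians(m['vertical_fov'])/2)
    return f,m['cx'],m['cy'],np.array(m['R']),np.array(m['t'])
def back(n,u,v,d):
    f,cx,cy,R,t=cam(n); return R.T@(np.array([(u-cx)*d/f,(v-cy)*d/f,d])-t)
def onplane(n,u,v,z):
    f,cx,cy,R,t=cam(n); r=R.T@np.array([(u-cx)/f,(v-cy)/f,1]); o=-R.T@t
    return o+r*(z-o[2])/r[2]
def proj(n,X):
    f,cx,cy,R,t=cam(n); c=R@np.array(X)+t; return f*c[0]/c[2]+cx,f*c[1]/c[2]+cy
E
python3 - <<'E'
from h import *
for n in ("scene","top"):
    p,d=bot.read_camera(n); np.savez(f'{n}0.npz',p=p,d=d); cv2.imwrite(f'pics/{n}0.png',p[...,::-1]); print(n,bot.camera_model(n))
print(bot.state())
E
```

```text
pics
scene {'vertical_fov': 42.16579872760579, 'cx': 319.25957745143796, 'cy': 197.63078913912346, 'R': array([[-0.72174826,  0.69200841,  0.01427608],
       [ 0.52425972,  0.5600245 , -0.64150161],
       [-0.45191947, -0.45551829, -0.76698884]]), 't': array([ 431.72666593, -262.40851212, 1584.36284031])}
top {'vertical_fov': 42.855144065230654, 'cx': 321.97473179700455, 'cy': 199.54340315634988, 'R': array([[ 2.25538710e-02, -9.99739078e-01,  3.61919364e-03],
       [-9.82578721e-01, -2.28344312e-02, -1.84438734e-01],
       [ 1.84473252e-01,  6.03664757e-04, -9.82837349e-01]]), 't': array([  -9.24201184,  608.49920871, 1317.75718559])}
{'time': 0.1, 'joint_positions': array([ 1.30601870e+00,  3.20237578e-01,  1.56551332e+00, -4.49999831e-06,
        1.25743010e+00, -1.99894823e-02]), 'qd': array([ 0.00069009, -0.00271282, -0.00241943, -0.00219235,  0.00115948,
        0.00052594]), 'joint_efforts': array([ 5.24346433e-04, -4.13332772e+01, -2.32509255e+01,  7.30965030e-02,
        4.21612593e-02, -5.40652297e-05]), 'tcp_pos': array([139.23767045, 557.45875664, 230.21579823]), 'orientation': array([-3.83523728e-01, -3.11787080e+00,  2.47050001e-03]), 'force': array([0.16409836, 0.68658813, 0.83535814]), 'torque': array([-0.01707924,  0.02892577,  0.00364286]), 'grip_width': 91.69291896153342}
```

View pics/scene0.png

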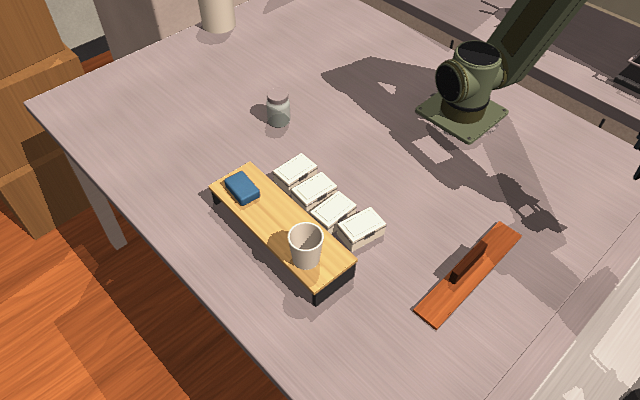

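View pics/top0.png

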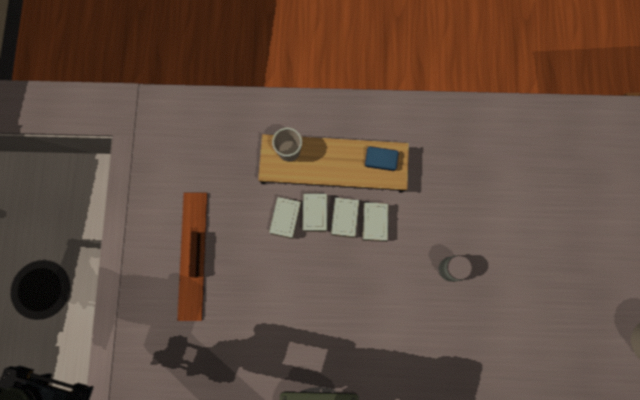

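```bash
python3 - <<'E'
from h import *
t=np.load('top0.npz'); s=np.load('scene0.npz')
def crop(p,x0,y0,w,h,k,f):
    c=cv2.resize(np.ascontiguousarray(p[y0:y0+h,x0:x0+w,::-1]),None,fx=k,fy=k,interpolation=cv2.INTER_CUBIC)
    c=np.clip(c.astype(float)*1.4,0,255).astype(np.uint8)
    for i in range(0,w,10): cv2.line(c,(i*k,0),(i*k,6 if i%50 else 14),(0,0,255),1); 
    for i in range(0,w,20): cv2.putText(c,str(x0+i),(i*k,24),0,.4,(0,0,255),1)
    for i in range(0,h,10): cv2.line(c,(0,i*k),(6,i*k),(0,0,255),1); cv2.putText(c,str(y0+i),(8,i*k+4),0,.4,(0,0,255),1)
    cv2.imwrite(f,c)
crop(t['p'],255,125,160,120,5,'pics/c1.png')
crop(t['p'],165,185,60,140,4,'pics/c2.png')
crop(s['p'],400,210,130,120,5,'pics/c3.png')
crop(s['p'],200,145,190,160,4,'pics/c4.png')
E
```

```text
(no output)
```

View pics/c1.png

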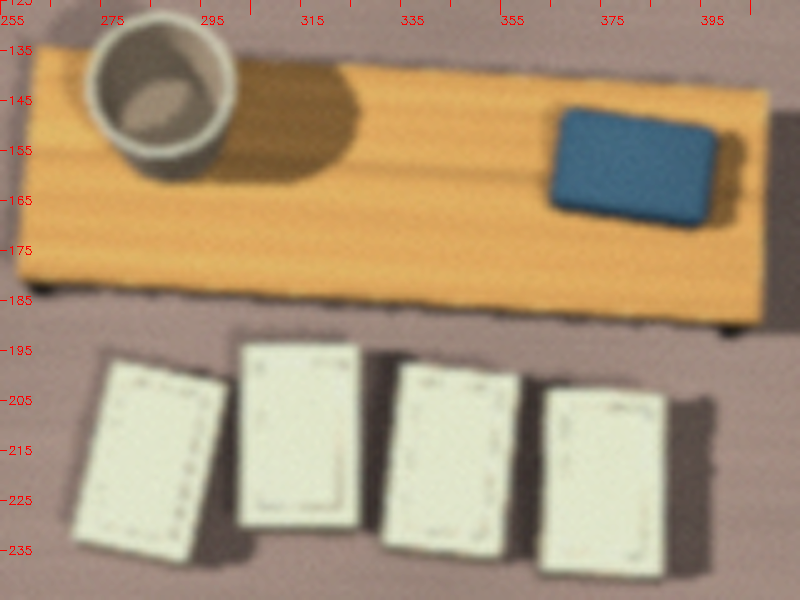

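View pics/c2.png

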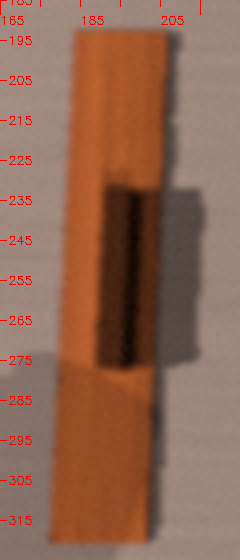

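View pics/c3.png

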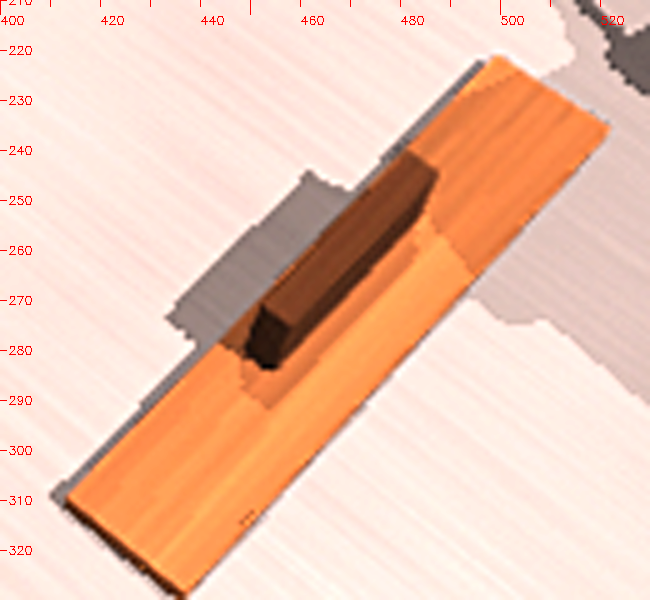

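View pics/c4.png

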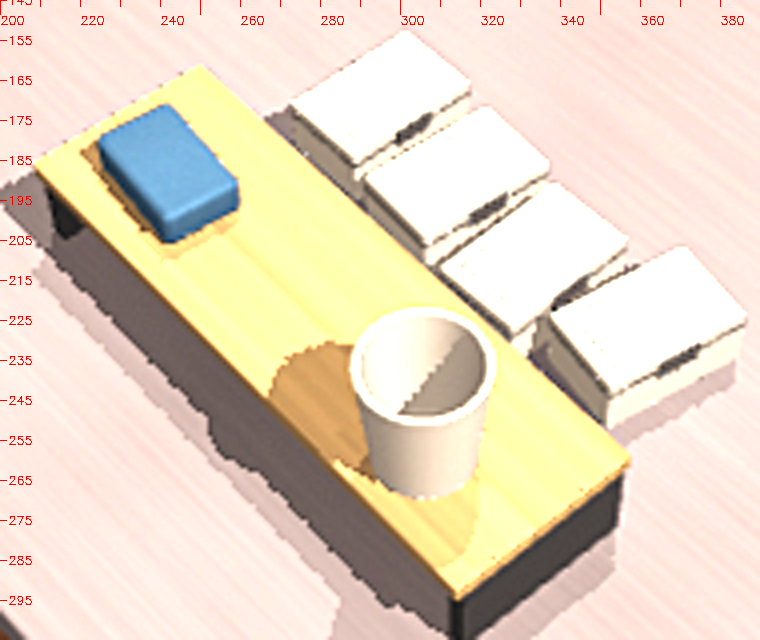

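```bash
python3 - <<'E'
from h import *
np.set_printoptions(precision=1,suppress=True)
T=np.load('top0.npz')['d'];S=np.load('scene0.npz')['d']
def go(nm,z,tp,sp):
    print(nm)
    for n,L in (('top',tp),('scene',sp)):
        for u,v in L: print(' ',n,onplane(n,u,v,z)[:2])
def tri(a,b):
    A=[];B=[]
    for n,(u,v) in (('top',a),('scene',b)):
        f,cx,cy,R,t=cam(n)
        x=(u-cx)/f;y=(v-cy)/f
        A+=[R[0]-x*R[2],R[1]-y*R[2]];B+=[x*t[2]-t[0],y*t[2]-t[1]]
    return np.linalg.lstsq(np.array(A),np.array(B),rcond=None)[0]
b=[(183.75,192.5),(207.5,192.7),(177.5,320.7),(202,320.7)]
bs=[(436.6,329),(413.2,309.4),(521.6,235.6),(499.6,221.2)]
go('board',10,b,bs)
for i,j in zip(b,bs): print('tri',tri(i,j))
s=[(262.6,134),(259,180.6),(408.6,143),(408,189.4)]
ss=[(313.8,294.5),(357.5,260.5),(209,186.3),(250.5,161.3)]
go('shelf',70,s,ss)
for i,j in zip(s,ss): print('tri',tri(i,j))
# grip
# box lids c1
P=[[(110,358),(228,382),(190,563),(73,540)],[(243,345),(358,342),(360,527),(238,527)],[(400,362),(520,375),(502,557),(382,545)],[(545,388),(665,395),(663,577),(540,572)]]
for q in P:
    w=np.array([onplane('top',u/5+255,v/5+125,45)[:2] for u,v in q]); print('box',w.mean(0), w[0],w[1], np.degrees(np.arctan2(*( (w[0]+w[1]-w[2]-w[3])[::-1]))))
# depth clouds
vv,uu=np.mgrid[0:400,0:640]
for n,D in (('top',T),('scene',S)):
    f,cx,cy,R,t=cam(n)
    C=np.stack([(uu-cx)*D/f,(vv-cy)*D/f,D],-1)-t; W=C@R; np.save(n+'W.npy',W)
W=np.load('topW.npy'); 
for u,v in ((320,165),(316,212),(196,255),(195,255),(194,240),(185,290),(200,205),(440,230)): print(u,v,W[v,u])
W=np.load('sceneW.npy')
for u,v in ((465,262),(470,255),(430,310),(300,250),(300,170)): print('s',u,v,W[v,u])
E
```

```text
board
  top [628.3 391.3]
  top [629.3 325. ]
  top [279.5 382.7]
  top [281.  317.4]
  scene [628.3 395. ]
  scene [628.9 330.6]
  scene [279.  385.5]
  scene [280.6 323. ]
tri [628.  393.4   7.5]
tri [628.6 327.9   6.6]
tri [278.8 384.3   8.8]
tri [279.6 320.3   6.9]
shelf
  top [784.6 171.1]
  top [653.9 175.1]
  top [ 768.5 -228.1]
  top [ 639.1 -225.3]
  scene [786.  177.8]
  scene [657.1 182.6]
  scene [ 767.2 -219.5]
  scene [ 638.3 -216.4]
tri [785.  173.6  64.2]
tri [654.3 177.8  62.4]
tri [ 767.2 -226.2   65.9]
tri [ 637.6 -223.4   65.5]
box [560.4 103.3] [616.  127.3] [604.2  62.7] -9.516965589029235
box [576.2  22.9] [624.9  55.1] [628.1  -7.5] 0.9737700666632887
box [564.7 -59.2] [617.5 -30.6] [611.8 -96. ] -4.756233270106327
box [ 553.9 -141.5] [ 604.9 -109.7] [ 602.6 -174.9] -0.9047533686548599
320 165 [700.   12.1  73.7]
316 212 [576.   20.1  45.2]
196 255 [452.4 335.6  49.6]
195 255 [452.  337.   54.5]
194 240 [491.4 342.   56.4]
185 290 [360.5 368.1  11.6]
200 205 [593.5 343.   12.6]
440 230 [ 540.6 -325.3    0.4]
s 465 262 [471.6 344.5  49.6]
s 470 255 [450.8 342.1  54. ]
s 430 310 [601.4 356.4   7. ]
s 300 250 [768.3 117.1 153.3]
s 300 170 [ 555.7 -117.6   54.1]
```

Call:
move_arm(rot=[[0,0,-7.7],[0,0,-7.7],[0,0,0],[0,0,0],[0,0,0],[0,0,0],[0,0,0],[0,0,0]], offset=[[0,0,0],[0,0,0],[-45,-32,0],[-45,-32,0],[-45,-32,0],[-45,-32,0],[-45,-32,0],[-45,-32,0]], jaw=[91,91,91,91,91,91,91,91])

```text
time: 1.1
tcp_pos: [415.1, 371.1, 230.6]
orientation: [0.038, -3.141, 0.0]
force: [0.7, 0.1, -0.2]
grip_width: 90.8
```

```bash
cat >> h.py <<'E'
def st():
    s=bot.state(); R=Rn.from_rotvec(s['orientation']).as_matrix()
    print('t %.2f'%s['time'],'p',np.round(s['tcp_pos'],2),'yaw_y %.2f'%np.degrees(np.arctan2(R[1,1],R[0,1])),'tilt',np.round(np.degrees(R[:2,2]),2),'F',np.round(s['force'],2),'T',np.round(s['torque'],3),'w %.1f'%s['grip_width'])
    return s,R
E
python3 -c "
from h import *
st()"
```

```text
t 1.10 p [415.07 371.1  230.64] yaw_y 91.37 tilt [-0.03 -0.01] F [ 0.65  0.11 -0.22] T [-0.003 -0.039 -0.004] w 90.8
```

Call:
move_arm(rot=[[0,0,0],[0,0,0],[0,0,0],[0,0,0],[0,0,0],[0,0,0],[0,0,0],[0,0,0]], offset=[[-39,-28,0],[0,0,60],[0,0,60],[0,0,45],[0,0,20],[0,0,14],[0,0,0],[0,0,0]], jaw=[91,91,91,91,91,91,91,91])

```text
time: 2.1
tcp_pos: [454.2, 345.8, 32.9]
orientation: [-0.038, 3.14, 0.002]
force: [0.4, 0.0, 0.2]
grip_width: 90.7
```

```bash
python3 - <<'E'
from h import *
st()
for n in ("scene","top"):
    p,d=bot.read_camera(n); np.savez(f'{n}1.npz',p=p,d=d)
    c=p[200:340,390:540] if n=='scene' else p[180:330,150:260]
    cv2.imwrite(f'pics/{n}1.png',cv2.resize(c[...,::-1],None,fx=4,fy=4,interpolation=2))
E
```

```text
t 2.10 p [454.18 345.83  32.91] yaw_y 91.38 tilt [0.09 0.07] F [0.4  0.   0.18] T [ 0.033 -0.015 -0.047] w 90.7
```

View pics/scene1.png

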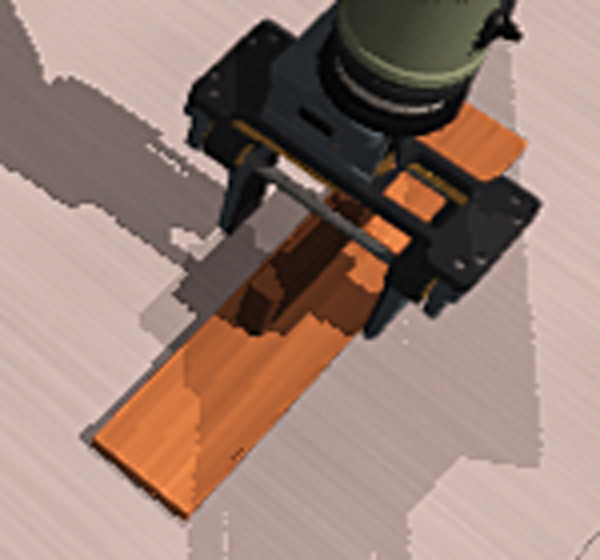

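View pics/top1.png

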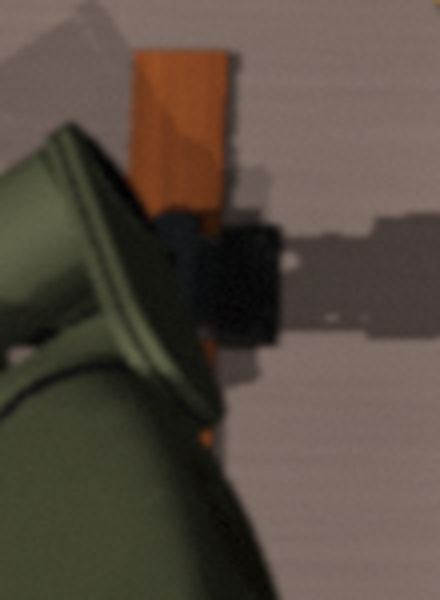

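The jaws straddle the dark grip bar (near (270,290) in the enlarged scene crop), with a finger on each side and the fingertips just above the board. I'll close the jaws.

Call:
move_arm(rot=[[0,0,0],[0,0,0],[0,0,0],[0,0,0],[0,0,0],[0,0,0],[0,0,0],[0,0,0]], offset=[[0,0,0],[0,0,0],[0,0,0],[0,0,0],[0,0,0],[0,0,0],[0,0,0],[0,0,0]], jaw=[50,10,10,10,10,10,10,10], newtons=40)

```text
time: 3.2
tcp_pos: [453.4, 345.0, 31.9]
orientation: [0.038, -3.141, 0.001]
force: [0.0, -0.8, 0.8]
grip_width: 18.0
```

```bash
python3 -c "
from h import *
st()"
```

```text
t 3.20 p [453.43 345.04  31.91] yaw_y 91.39 tilt [-0.02 -0.03] F [ 0.04 -0.82  0.85] T [-0.125 -0.029 -0.02 ] w 18.0
```

Call:
move_arm(rot=[[0,0,0],[0,0,0],[0,0,10],[0,0,10],[0,0,10],[0,0,10],[0,0,10],[0,0,10]], offset=[[0,0,-15],[40,0,0],[0,0,0],[0,0,0],[0,0,0],[0,0,0],[0,0,0],[0,0,0]], jaw=[10,10,10,10,10,10,10,10])

```text
time: 4.2
tcp_pos: [413.6, 344.6, 47.6]
orientation: [-1.546, -2.735, -0.001]
force: [-1.0, -0.7, -2.9]
grip_width: 17.9
```

```bash
python3 - <<'E'
from h import *
st()
# subpixel fit of shelf front top edge in both start images
for n,a,b in (('top',(259,180.6),(408,189.4)),('scene',(357.5,260.5),(250.5,161.3))):
    p=np.load(n+'0.npz')['p'].astype(float); g=p[...,0]-p[...,2]  # yellow vs grey
    g=cv2.GaussianBlur(g,(0,0),0.7).astype(np.float32)
    a=np.array(a);b=np.array(b);d=(b-a)/np.linalg.norm(b-a);nn=np.array([-d[1],d[0]])
    pts=[]
    for s in np.linspace(.06,.94,60):
        c=a+s*(b-a); o=np.linspace(-5,5,101); q=c+o[:,None]*nn
        v=cv2.remap(g,q[:,0].astype(np.float32)[None],q[:,1].astype(np.float32)[None],1)[0]
        gr=np.abs(np.gradient(v)); k=gr>gr.max()*.5; pts.append(c+nn*(o[k]*gr[k]).sum()/gr[k].sum())
    W=np.array([onplane(n,u,v,70)[:2] for u,v in pts])
    for _ in range(3):
        c=np.polyfit(W[:,1],W[:,0],1); r=W[:,0]-np.polyval(c,W[:,1]); W=W[abs(r)<2.5*r.std()+.01]
    print(n,'yaw',-np.degrees(np.arctan(c[0])),'x at y=-20',np.polyval(c,-20),'rms',r.std(),len(W))
E
```

```text
t 4.20 p [413.6  344.59  47.65] yaw_y 31.04 tilt [0.02 0.03] F [-1.   -0.68 -2.87] T [-0.076  0.031 -0.046] w 17.9
top yaw -2.297687312606449 x at y=-20 646.9905708812273 rms 0.26140815541194923 59
scene yaw -2.227571274216144 x at y=-20 645.7767610820154 rms 0.8603728890309366 49
```

Call:
move_arm(rot=[[0,0,8.3],[0,0,8.3],[0,0,8.3],[0,0,8.4],[0,0,0],[0,0,0],[0,0,0],[0,0,0]], offset=[[0,0,0],[0,0,0],[0,0,0],[0,0,0],[-50,2,0],[-50,2,0],[-50,2,0],[-50,2,0]], jaw=[10,10,10,10,10,10,10,10])

```text
time: 5.2
tcp_pos: [415.1, 143.0, 47.7]
orientation: [2.258, 2.184, 0.002]
force: [1.6, -0.5, -2.5]
grip_width: 17.8
```

Call:
move_arm(rot=[[0,0,0],[0,0,0],[0,0,0],[0,0,0],[0,0,0],[0,0,0],[0,0,0],[0,0,0]], offset=[[-50,2,0],[-50,2,0],[-34,2,0],[-20,0,0],[0,0,0],[0,0,0],[0,0,0],[0,0,0]], jaw=[10,10,10,10,10,10,10,10])

```text
time: 6.2
tcp_pos: [415.7, -9.2, 47.0]
orientation: [-2.257, -2.185, -0.0]
force: [0.4, 0.1, -2.6]
grip_width: 18.0
```

```bash
python3 - <<'E'
from h import *
st()
for n in ("scene","top"):
    p,d=bot.read_camera(n); np.savez(f'{n}2.npz',p=p,d=d)
    c=p[100:320,200:460] if n=='scene' else p[120:320,230:460]
    cv2.imwrite(f'pics/{n}2.png',cv2.resize(c[...,::-1],None,fx=3,fy=3,interpolation=2))
E
```

```text
t 6.20 p [415.69  -9.24  46.98] yaw_y -1.86 tilt [0.   0.01] F [ 0.44  0.1  -2.59] T [-0.134  0.114  0.011] w 18.0
```

View pics/scene2.png

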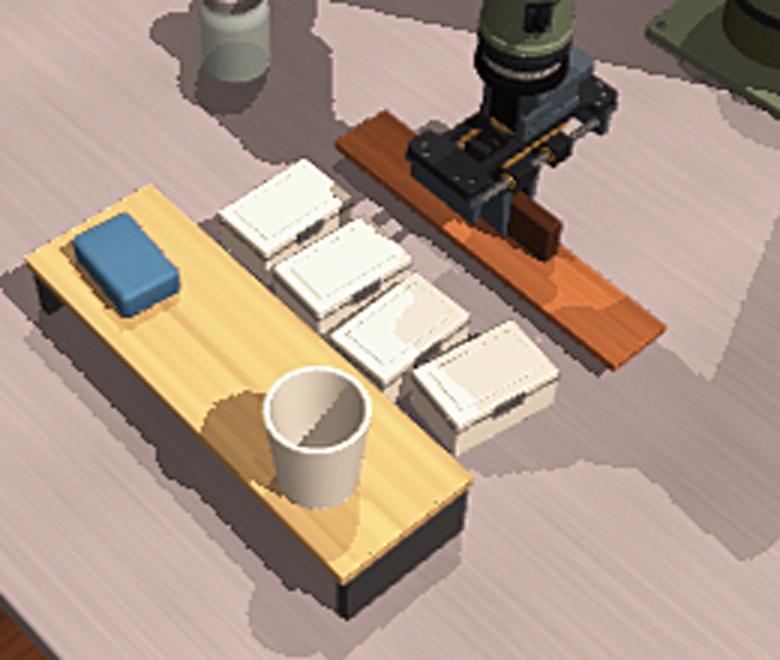

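View pics/top2.png

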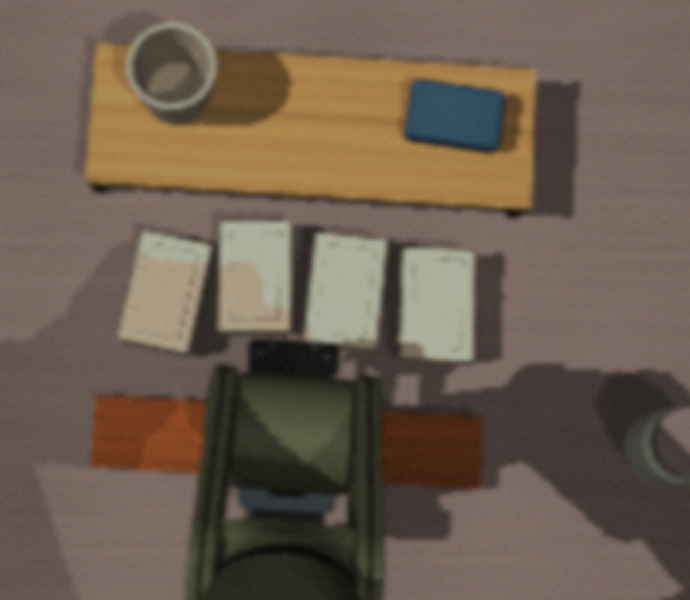

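```bash
cat >> h.py <<'E'
def edgefit(n,img,a,b,z,segs,ch=lambda p:p[...,0]-p[...,2]):
    p=img.astype(float); g=cv2.GaussianBlur(ch(p),(0,0),0.7).astype(np.float32)
    a=np.array(a,float);b=np.array(b,float);d=(b-a)/np.linalg.norm(b-a);nn=np.array([-d[1],d[0]])
    pts=[]
    for s in np.concatenate([np.linspace(x,y,30) for x,y in segs]):
        c=a+s*(b-a); o=np.linspace(-4,4,81); q=c+o[:,None]*nn
        v=cv2.remap(g,q[:,0].astype(np.float32)[None],q[:,1].astype(np.float32)[None],1)[0]
        gr=np.abs(np.gradient(v)); k=gr>gr.max()*.5; pts.append(c+nn*(o[k]*gr[k]).sum()/gr[k].sum())
    W=np.array([onplane(n,u,v,z)[:2] for u,v in pts])
    for _ in range(3):
        c=np.polyfit(W[:,1],W[:,0],1); r=W[:,0]-np.polyval(c,W[:,1]); W=W[abs(r)<2.5*r.std()+.01]
    print(n,'yaw %.2f x(-20)=%.1f rms %.2f n %d'%(-np.degrees(np.arctan(c[0])),np.polyval(c,-20),r.std(),len(W)))
    return c
E
python3 - <<'E'
from h import *
st()
t=np.load('top2.npz')['p'];s=np.load('scene2.npz')['p']
edgefit('top',t,(261.7,251.7),(391,259),25,[(.04,.26),(.78,.97)])
edgefit('scene',s,(200+333/3,100+147/3),(200+610/3,100+368/3),25,[(.03,.28),(.75,.97)])
edgefit('scene',s,(200+388/3,100+112/3),(200+665/3,100+327/3),25,[(.02,.10),(.75,.98)])
edgefit('top',t,(230+91/3,120+466/3),(230+481/3,120+487/3),25,[(.04,.26),(.78,.97)])
edgefit('top',t,(259,180.6),(408,189.4),70,[(.05,.95)])
edgefit('scene',s,(357.5,260.5),(250.5,161.3),70,[(.05,.95)])
E
```

```text
t 6.30 p [415.65  -9.43  46.91] yaw_y -1.87 tilt [-0.01  0.01] F [ 0.45 -0.11 -2.27] T [-0.085  0.074 -0.027] w 17.7
top yaw -1.88 x(-20)=462.1 rms 0.37 n 60
scene yaw -1.51 x(-20)=463.2 rms 0.31 n 57
scene yaw -1.82 x(-20)=396.2 rms 0.19 n 56
top yaw -1.95 x(-20)=397.9 rms 0.36 n 60
top yaw -2.28 x(-20)=646.9 rms 0.29 n 30
scene yaw -2.22 x(-20)=645.7 rms 0.76 n 25
```

Call:
move_arm(rot=[[0,0,0.4],[0,0,0],[0,0,0],[0,0,0],[0,0,0],[0,0,0],[0,0,0],[0,0,0]], offset=[[0,0,0],[0,0,7],[0,0,4],[0,0,2],[0,0,1],[0,0,0.5],[0,0,0],[0,0,0]], jaw=[10,10,10,10,10,10,10,10])

```text
time: 7.3
tcp_pos: [415.7, -9.9, 32.5]
orientation: [2.266, 2.176, 0.0]
force: [0.3, -0.8, -2.7]
grip_width: 17.7
```

```bash
python3 -c "
from h import *
st()"
```

```text
t 7.30 p [415.7   -9.87  32.52] yaw_y -2.33 tilt [0.01 0.  ] F [ 0.3  -0.75 -2.72] T [-0.027  0.149 -0.034] w 17.7
```

Call:
move_arm(rot=[[0,0,0],[0,0,0],[0,0,0],[0,0,0],[0,0,0],[0,0,0],[0,0,0],[0,0,0]], offset=[[0,12,0],[0,10,0],[0,8,0],[0,5,0],[0,5,0],[0,5,0],[0,5,0],[0,5,0]], jaw=[10,10,10,10,10,10,10,10])

```text
time: 8.3
tcp_pos: [470.3, -12.1, 32.3]
orientation: [-2.266, -2.175, 0.001]
force: [-2.0, -0.1, -2.0]
grip_width: 18.0
```

```bash
python3 - <<'E'
from h import *
st()
for n in ("scene","top"):
    p,d=bot.read_camera(n); np.savez(f'{n}3.npz',p=p,d=d)
    c=p[100:320,200:460] if n=='scene' else p[120:320,230:460]
    cv2.imwrite(f'pics/{n}3.png',cv2.resize(c[...,::-1],None,fx=3,fy=3,interpolation=2))
E
```

```text
t 8.30 p [470.26 -12.08  32.31] yaw_y -2.34 tilt [-0.08  0.01] F [-2.04 -0.09 -2.05] T [-0.236  0.43  -0.082] w 18.0
```

View pics/scene3.png

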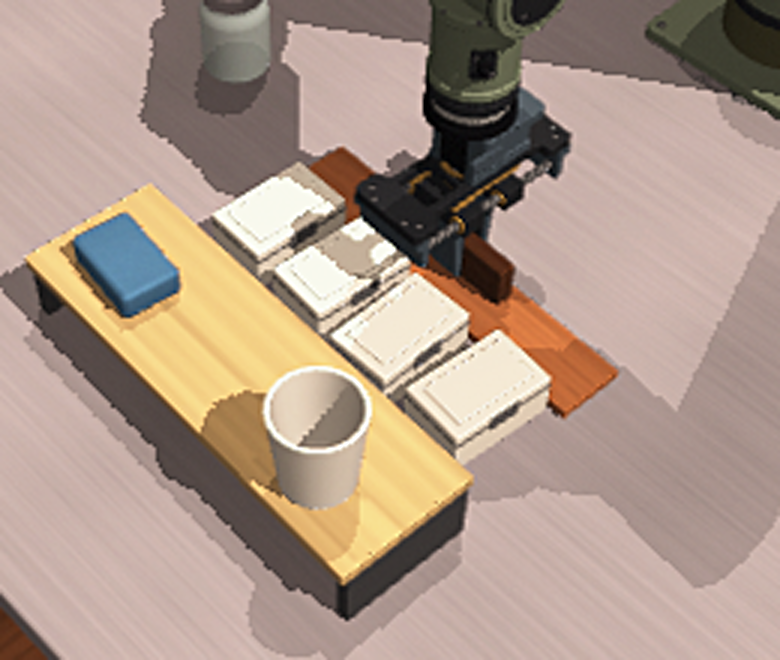

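View pics/top3.png

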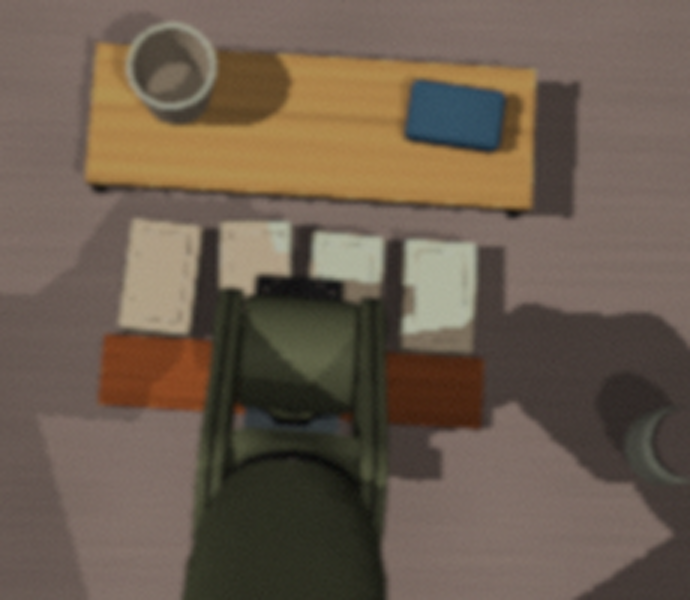

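Call:
move_arm(rot=[[0,0,0],[0,0,0],[0,0,0],[0,0,0],[0,0,0],[0,0,0],[0,0,0],[0,0,0]], offset=[[0,5,0],[0,5,0],[0,5,0],[0,5,0],[0,4,0],[0,4,0],[0,3,0],[0,2,0]], jaw=[10,10,10,10,10,10,10,10])

```text
time: 9.4
tcp_pos: [503.7, -13.5, 32.4]
orientation: [-2.266, -2.176, 0.0]
force: [-3.1, -0.3, -2.6]
grip_width: 17.9
```

```bash
python3 - <<'E'
from h import *
st()
E
```

```text
t 9.40 p [503.72 -13.45  32.4 ] yaw_y -2.33 tilt [-0.01  0.01] F [-3.09 -0.33 -2.62] T [-0.078  0.603 -0.051] w 17.9
```

Call:
move_arm(rot=[[0,0,0],[0,0,0],[0,0,0],[0,0,0],[0,0,0],[0,0,0],[0,0,0],[0,0,0]], offset=[[0,0.8,0],[0,0.5,0],[0,0.5,0],[0,0.2,0],[0,0.2,0],[0,0.2,0],[0,0.2,0],[0,0.2,0]], jaw=[10,10,10,10,10,10,10,10])

```text
time: 10.4
tcp_pos: [506.4, -13.6, 32.4]
orientation: [-2.266, -2.176, -0.0]
force: [-2.4, 0.0, -3.4]
grip_width: 17.7
```

Call:
move_arm(rot=[[0,0,0],[0,0,0],[0,0,0],[0,0,0],[0,0,0],[0,0,0],[0,0,0],[0,0,0]], offset=[[0,0.2,0],[0,0.2,0],[0,0.2,0],[0,0.2,0],[0,0.2,0],[0,0.2,0],[0,0.2,0],[0,0.2,0]], jaw=[10,10,10,10,10,10,10,10])

```text
time: 11.4
tcp_pos: [508.0, -13.6, 32.4]
orientation: [-2.266, -2.176, -0.0]
force: [-2.0, 0.2, -4.0]
grip_width: 17.8
```

Call:
move_arm(rot=[[0,0,0],[0,0,0],[0,0,0],[0,0,0],[0,0,0],[0,0,0],[0,0,0],[0,0,0]], offset=[[0,0.2,0],[0,0.2,0],[0,0.2,0],[0,0.2,0],[0,0.2,0],[0,0.2,0],[0,0.2,0],[0,0.2,0]], jaw=[10,10,10,10,10,10,10,10])

```text
time: 12.4
tcp_pos: [509.6, -13.7, 32.5]
orientation: [-2.266, -2.176, -0.0]
force: [-1.4, -1.0, -2.6]
grip_width: 17.9
```

Call:
move_arm(rot=[[0,0,0],[0,0,0],[0,0,0],[0,0,0],[0,0,0],[0,0,0],[0,0,0],[0,0,0]], offset=[[0,0.2,0],[0,0.2,0],[0,0.2,0],[0,0.2,0],[0,0.2,0],[0,0.2,0],[0,0.2,0],[0,0.2,0]], jaw=[10,10,10,10,10,10,10,10])

```text
time: 13.4
tcp_pos: [511.2, -13.8, 32.4]
orientation: [-2.266, -2.176, -0.0]
force: [-2.7, -0.6, -1.9]
grip_width: 17.8
```

Call:
move_arm(rot=[[0,0,0],[0,0,0],[0,0,0],[0,0,0],[0,0,0],[0,0,0],[0,0,0],[0,0,0]], offset=[[0,0.2,0],[0,0.2,0],[0,0.2,0],[0,0.2,0],[0,0.2,0],[0,0.2,0],[0,0.2,0],[0,0.2,0]], jaw=[10,10,10,10,10,10,10,10])

```text
time: 14.4
tcp_pos: [512.8, -13.8, 32.4]
orientation: [-2.266, -2.176, -0.0]
force: [-2.6, 0.4, -3.8]
grip_width: 17.8
```

Call:
move_arm(rot=[[0,0,0],[0,0,0],[0,0,0],[0,0,0],[0,0,0],[0,0,0],[0,0,0],[0,0,0]], offset=[[0,0.2,0],[0,0.2,0],[0,0.2,0],[0,0.2,0],[0,0.2,0],[0,0.2,0],[0,0.2,0],[0,0.2,0]], jaw=[10,10,10,10,10,10,10,10])

```text
time: 15.4
tcp_pos: [514.4, -13.9, 32.4]
orientation: [-2.266, -2.176, -0.0]
force: [-1.2, 0.3, -3.1]
grip_width: 18.0
```

Call:
move_arm(rot=[[0,0,0],[0,0,0],[0,0,0],[0,0,0],[0,0,0],[0,0,0],[0,0,0],[0,0,0]], offset=[[0,0.2,0],[0,0.2,0],[0,0.2,0],[0,0.2,0],[0,0.2,0],[0,0.2,0],[0,0.2,0],[0,0.2,0]], jaw=[10,10,10,10,10,10,10,10])

```text
time: 16.4
tcp_pos: [516.0, -13.9, 32.4]
orientation: [-2.266, -2.176, -0.0]
force: [-2.9, 0.2, -3.8]
grip_width: 18.1
```

Call:
move_arm(rot=[[0,0,0],[0,0,0],[0,0,0],[0,0,0],[0,0,0],[0,0,0],[0,0,0],[0,0,0]], offset=[[0,0.2,0],[0,0.2,0],[0,0.2,0],[0,0.2,0],[0,0.2,0],[0,0.2,0],[0,0.2,0],[0,0.2,0]], jaw=[10,10,10,10,10,10,10,10])

```text
time: 17.4
tcp_pos: [517.6, -14.0, 32.4]
orientation: [-2.266, -2.176, -0.0]
force: [-3.0, 0.9, -3.0]
grip_width: 17.7
```

Call:
move_arm(rot=[[0,0,0],[0,0,0],[0,0,0],[0,0,0],[0,0,0],[0,0,0],[0,0,0],[0,0,0]], offset=[[0,0.2,0],[0,0.2,0],[0,0.2,0],[0,0.2,0],[0,0.2,0],[0,0.2,0],[0,0.2,0],[0,0.2,0]], jaw=[10,10,10,10,10,10,10,10])

```text
time: 18.4
tcp_pos: [519.2, -14.1, 32.4]
orientation: [-2.266, -2.176, -0.0]
force: [-3.8, 0.6, -2.8]
grip_width: 17.5
```

Call:
move_arm(rot=[[0,0,0],[0,0,0],[0,0,0],[0,0,0],[0,0,0],[0,0,0],[0,0,0],[0,0,0]], offset=[[0,0.1,0],[0,0.1,0],[0,0.1,0],[0,0.1,0],[0,0.2,0],[0,0.2,0],[0,0.2,0],[0,0.2,0]], jaw=[10,10,10,10,10,10,10,10])

```text
time: 19.4
tcp_pos: [520.4, -14.1, 32.4]
orientation: [-2.266, -2.176, -0.0]
force: [-3.1, -0.4, -2.4]
grip_width: 17.7
```

Call:
move_arm(rot=[[0,0,0],[0,0,0],[0,0,0],[0,0,0],[0,0,0],[0,0,0],[0,0,0],[0,0,0]], offset=[[0,0.2,0],[0,0.2,0],[0,0.2,0],[0,0.2,0],[0,0.2,0],[0,0.2,0],[0,0.2,0],[0,0.2,0]], jaw=[10,10,10,10,10,10,10,10])

```text
time: 20.4
tcp_pos: [522.0, -14.2, 32.4]
orientation: [-2.266, -2.176, -0.0]
force: [-1.8, 0.7, -2.3]
grip_width: 17.8
```

Call:
move_arm(rot=[[0,0,0],[0,0,0],[0,0,0],[0,0,0],[0,0,0],[0,0,0],[0,0,0],[0,0,0]], offset=[[0,0.2,0],[0,0.2,0],[0,0.2,0],[0,0.2,0],[0,0.2,0],[0,0.2,0],[0,0.2,0],[0,0.2,0]], jaw=[10,10,10,10,10,10,10,10])

```text
time: 21.4
tcp_pos: [523.6, -14.2, 32.4]
orientation: [-2.266, -2.176, -0.0]
force: [-2.7, 0.4, -2.2]
grip_width: 17.9
```

Call:
move_arm(rot=[[0,0,0],[0,0,0],[0,0,0],[0,0,0],[0,0,0],[0,0,0],[0,0,0],[0,0,0]], offset=[[0,0.2,0],[0,0.2,0],[0,0.2,0],[0,0.2,0],[0,0.2,0],[0,0.2,0],[0,0.2,0],[0,0.2,0]], jaw=[10,10,10,10,10,10,10,10])

```text
time: 22.4
tcp_pos: [525.2, -14.3, 32.4]
orientation: [-2.266, -2.176, -0.0]
force: [-3.3, 0.5, -2.6]
grip_width: 17.4
```

Call:
move_arm(rot=[[0,0,0],[0,0,0],[0,0,0],[0,0,0],[0,0,0],[0,0,0],[0,0,0],[0,0,0]], offset=[[0,0.2,0],[0,0.2,0],[0,0.2,0],[0,0.2,0],[0,0.2,0],[0,0.2,0],[0,0.2,0],[0,0.2,0]], jaw=[10,10,10,10,10,10,10,10])

```text
time: 23.4
tcp_pos: [526.8, -14.4, 32.4]
orientation: [-2.266, -2.176, -0.0]
force: [-2.2, -0.2, -2.6]
grip_width: 18.2
```

Call:
move_arm(rot=[[0,0,0],[0,0,0],[0,0,0],[0,0,0],[0,0,0],[0,0,0],[0,0,0],[0,0,0]], offset=[[0,0.2,0],[0,0.2,0],[0,0.2,0],[0,0.2,0],[0,0.2,0],[0,0.2,0],[0,0.2,0],[0,0.2,0]], jaw=[10,10,10,10,10,10,10,10])

```text
time: 24.4
tcp_pos: [528.4, -14.4, 32.4]
orientation: [-2.266, -2.176, -0.0]
force: [-3.0, 0.1, -2.4]
grip_width: 17.7
```

Call:
move_arm(rot=[[0,0,0],[0,0,0],[0,0,0],[0,0,0],[0,0,0],[0,0,0],[0,0,0],[0,0,0]], offset=[[0,0.2,0],[0,0.2,0],[0,0.2,0],[0,0.2,0],[0,0.2,0],[0,0.2,0],[0,0.2,0],[0,0.2,0]], jaw=[10,10,10,10,10,10,10,10])

```text
time: 25.4
tcp_pos: [530.0, -14.5, 32.4]
orientation: [-2.266, -2.176, -0.0]
force: [-3.1, 0.7, -1.3]
grip_width: 18.0
```

Call:
move_arm(rot=[[0,0,0],[0,0,0],[0,0,0],[0,0,0],[0,0,0],[0,0,0],[0,0,0],[0,0,0]], offset=[[0,0.2,0],[0,0.2,0],[0,0.2,0],[0,0.2,0],[0,0.2,0],[0,0.2,0],[0,0.2,0],[0,0.2,0]], jaw=[10,10,10,10,10,10,10,10])

```text
time: 26.4
tcp_pos: [531.6, -14.6, 32.4]
orientation: [-2.266, -2.176, -0.0]
force: [-2.1, -0.5, -2.4]
grip_width: 18.1
```

Call:
move_arm(rot=[[0,0,0],[0,0,0],[0,0,0],[0,0,0],[0,0,0],[0,0,0],[0,0,0],[0,0,0]], offset=[[0,0.2,0],[0,0.2,0],[0,0.2,0],[0,0.2,0],[0,0.2,0],[0,0.2,0],[0,0.2,0],[0,0.2,0]], jaw=[10,10,10,10,10,10,10,10])

```text
time: 27.4
tcp_pos: [533.2, -14.6, 32.4]
orientation: [-2.266, -2.176, -0.0]
force: [-2.6, -0.5, -2.5]
grip_width: 17.7
```

Call:
move_arm(rot=[[0,0,0],[0,0,0],[0,0,0],[0,0,0],[0,0,0],[0,0,0],[0,0,0],[0,0,0]], offset=[[0,0.2,0],[0,0.2,0],[0,0.2,0],[0,0.2,0],[0,0.2,0],[0,0.2,0],[0,0.2,0],[0,0.2,0]], jaw=[10,10,10,10,10,10,10,10])

```text
time: 28.4
tcp_pos: [534.8, -14.7, 32.4]
orientation: [-2.266, -2.176, -0.0]
force: [-2.9, -0.1, -1.7]
grip_width: 18.1
```

Call:
move_arm(rot=[[0,0,0],[0,0,0],[0,0,0],[0,0,0],[0,0,0],[0,0,0],[0,0,0],[0,0,0]], offset=[[0,0.2,0],[0,0.2,0],[0,0.2,0],[0,0.2,0],[0,0.2,0],[0,0.2,0],[0,0.2,0],[0,0.2,0]], jaw=[10,10,10,10,10,10,10,10])

```text
time: 29.4
tcp_pos: [536.4, -14.8, 32.4]
orientation: [-2.266, -2.176, -0.0]
force: [-3.9, -0.1, -2.7]
grip_width: 17.6
```

Call:
move_arm(rot=[[0,0,0],[0,0,0],[0,0,0],[0,0,0],[0,0,0],[0,0,0],[0,0,0],[0,0,0]], offset=[[0,0.2,0],[0,0.2,0],[0,0.2,0],[0,0.2,0],[0,0.2,0],[0,0.2,0],[0,0.2,0],[0,0.2,0]], jaw=[10,10,10,10,10,10,10,10])

```text
time: 30.4
tcp_pos: [537.5, -14.9, 32.4]
orientation: [-2.265, -2.176, 0.001]
force: [-4.4, -1.6, -0.0]
grip_width: 17.8
```

```bash
python3 - <<'E'
from h import *
st()
E
```

```text
t 30.40 p [537.46 -14.89  32.4 ] yaw_y -2.31 tilt [-0.06 -0.  ] F [-4.35 -1.55 -0.  ] T [-0.085  1.02   0.125] w 17.8
```

Call:
move_arm(rot=[[0,0,0],[0,0,0],[0,0,0],[0,0,0],[0,0,0],[0,0,0],[0,0,0],[0,0,0]], offset=[[0,0.1,0],[0,0.1,0],[0,0.1,0],[0,0.1,0],[0,0.1,0],[0,0,0],[0,0,0],[0,0,0]], jaw=[10,10,10,10,10,10,10,10])

```text
time: 31.4
tcp_pos: [537.6, -14.9, 32.3]
orientation: [-2.265, -2.176, 0.002]
force: [-6.3, -0.4, -0.1]
grip_width: 17.9
```

```bash
python3 - <<'E'
from h import *
st()
E
```

```text
t 31.40 p [537.62 -14.9   32.31] yaw_y -2.29 tilt [-0.1  -0.01] F [-6.26 -0.36 -0.13] T [-0.048  1.112  0.161] w 17.9
```

Call:
move_arm(rot=[[0,0,-0.1],[0,0,-0.1],[0,0,0],[0,0,0],[0,0,0],[0,0,0],[0,0,0],[0,0,0]], offset=[[0,0.1,0],[0,0.1,0],[0,0.1,0],[0,0.1,0],[0,0.1,0],[0,0.1,0],[0,0,0],[0,0,0]], jaw=[10,10,10,10,10,10,10,10])

```text
time: 32.4
tcp_pos: [538.0, -15.0, 32.3]
orientation: [-2.261, -2.178, 0.003]
force: [-6.6, -0.1, 0.8]
grip_width: 17.7
```

```bash
python3 - <<'E'
from h import *
st()
E
```

```text
t 32.40 p [537.95 -15.01  32.27] yaw_y -2.14 tilt [-0.14 -0.  ] F [-6.57 -0.08  0.76] T [-0.229  1.168 -0.023] w 17.7
```

Call:
move_arm(rot=[[0,0,0],[0,0,0],[0,0,0],[0,0,0],[0,0,0],[0,0,0],[0,0,0],[0,0,0]], offset=[[0,0.2,0],[0,0.2,0],[0,0.2,0],[0,0.2,0],[0,0.2,0],[0,0,0],[0,0,0],[0,0,0]], jaw=[10,10,10,10,10,10,10,10])

```text
time: 33.4
tcp_pos: [538.2, -15.0, 32.2]
orientation: [-2.26, -2.178, 0.004]
force: [-7.5, -0.7, 2.0]
grip_width: 17.9
```

```bash
python3 - <<'E'
from h import *
st()
E
```

```text
t 33.40 p [538.17 -14.97  32.19] yaw_y -2.14 tilt [-0.23  0.01] F [-7.55 -0.74  1.96] T [-0.193  1.397 -0.104] w 17.9
```

Call:
move_arm(rot=[[0,0,0],[0,0,0],[0,0,0],[0,0,0],[0,0,0],[0,0,0],[0,0,0],[0,0,0]], offset=[[0,0.3,-0.3],[0,0.3,0],[0,0.3,0],[0,0.3,0],[0,0.3,0],[0,0.3,0],[0,0,0],[0,0,0]], jaw=[10,10,10,10,10,10,10,10])

```text
time: 34.4
tcp_pos: [538.6, -15.0, 32.3]
orientation: [-2.259, -2.176, 0.008]
force: [-10.1, -0.1, 2.7]
grip_width: 18.0
```

```bash
python3 - <<'E'
from h import *
st()
E
```

```text
t 34.40 p [538.61 -14.98  32.31] yaw_y -2.14 tilt [-0.4   0.01] F [-10.07  -0.08   2.71] T [-0.248  1.834 -0.013] w 18.0
```

Call:
move_arm(rot=[[0,0,0],[0,0,0],[0,0,0],[0,0,0],[0,0,0],[0,0,0],[0,0,0],[0,0,0]], offset=[[0,0.4,-0.2],[0,0.4,0],[0,0.4,0],[0,0.4,0],[0,0.4,0],[0,0.2,0],[0,0,0],[0,0,0]], jaw=[10,10,10,10,10,10,10,10])

```text
time: 35.4
tcp_pos: [539.0, -15.0, 32.4]
orientation: [-2.257, -2.174, 0.012]
force: [-13.7, -0.8, 6.1]
grip_width: 17.9
```

```bash
python3 - <<'E'
from h import *
st()
E
```

```text
t 35.40 p [539.03 -15.03  32.39] yaw_y -2.14 tilt [-0.62  0.02] F [-13.69  -0.82   6.09] T [-0.126  2.392 -0.046] w 17.9
```

Call:
move_arm(rot=[[0,0,0],[0,0,0],[0,0,0],[0,0,0],[0,0,0],[0,0,0],[0,0,0],[0,0,0]], offset=[[0,0.3,-0.3],[0,0.3,-0.2],[0,0.3,0],[0,0.3,0],[0,0,0],[0,0,0],[0,0,0],[0,0,0]], jaw=[10,10,10,10,10,10,10,10])

```text
time: 36.4
tcp_pos: [539.4, -15.0, 32.5]
orientation: [-2.256, -2.173, 0.014]
force: [-14.9, -0.8, 4.3]
grip_width: 17.7
```

```bash
python3 - <<'E'
from h import *
st()
for n in ("scene","top"):
    p,d=bot.read_camera(n); np.savez(f'{n}4.npz',p=p,d=d)
    c=p[100:320,200:460] if n=='scene' else p[120:320,230:460]
    cv2.imwrite(f'pics/{n}4.png',cv2.resize(c[...,::-1],None,fx=3,fy=3,interpolation=2))
E
```

```text
t 36.40 p [539.36 -15.02  32.52] yaw_y -2.14 tilt [-0.74  0.03] F [-14.91  -0.77   4.3 ] T [-0.15   2.533 -0.079] w 17.7
```

View pics/top4.png

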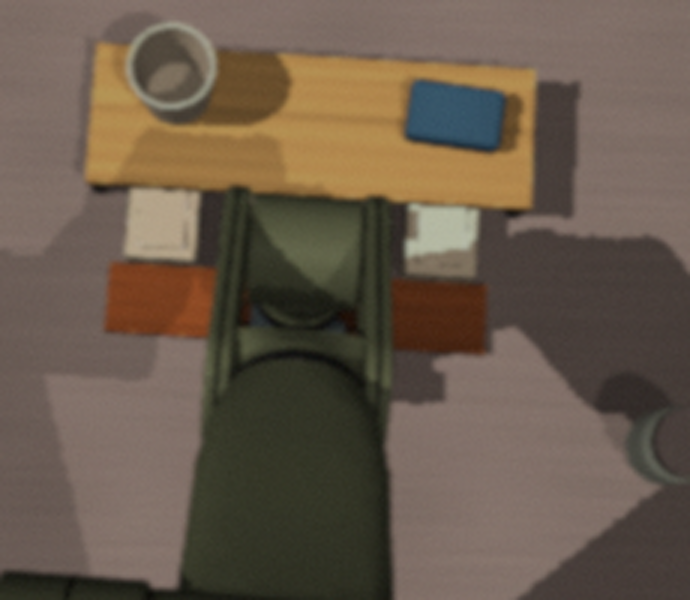

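View pics/scene4.png

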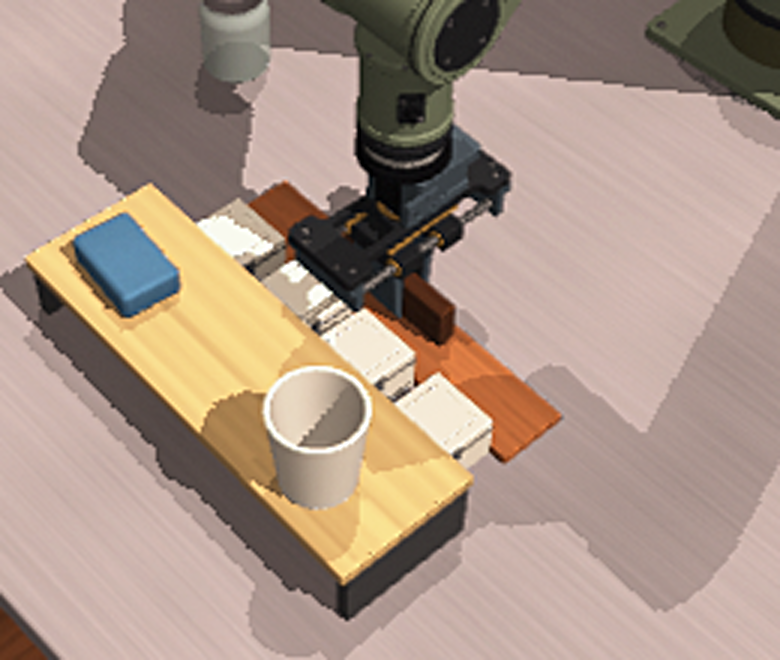

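Call:
move_arm(rot=[[0,0,0],[0,0,0],[0,0,0],[0,0,0],[0,0,0],[0,0,0],[0,0,0],[0,0,0]], offset=[[0,-2,0],[0,-3,0],[0,-4,0],[0,-8,0],[0,-12,0],[0,-12,0],[0,-10,0],[0,-6,0]], jaw=[10,10,10,10,10,10,10,10])

```text
time: 37.5
tcp_pos: [487.5, -12.9, 33.6]
orientation: [2.262, 2.18, 0.0]
force: [-0.2, 0.4, -2.7]
grip_width: 17.6
```

```bash
python3 - <<'E'
from h import *
st()
E
```

```text
t 37.50 p [487.54 -12.94  33.55] yaw_y -2.13 tilt [0.01 0.01] F [-0.2   0.45 -2.66] T [-0.057  0.098  0.016] w 17.6
```

```bash
python3 - <<'E'
from h import *
for n in ("scene","top"):
    p,d=bot.read_camera(n); np.savez(f'{n}5.npz',p=p,d=d)
    c=p[150:270,250:380] if n=='scene' else p[165:255,260:410]
    k=6 if n=='scene' else 5
    cv2.imwrite(f'pics/{n}5.png',np.clip(cv2.resize(c[...,::-1],None,fx=k,fy=k,interpolation=2)*(1. if n=='scene' else 1.4),0,255).astype(np.uint8))
E
```

```text
(no output)
```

View pics/top5.png

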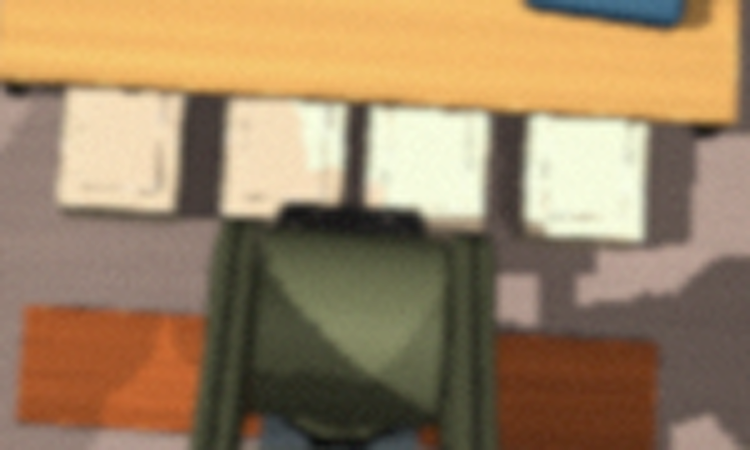

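View pics/scene5.png

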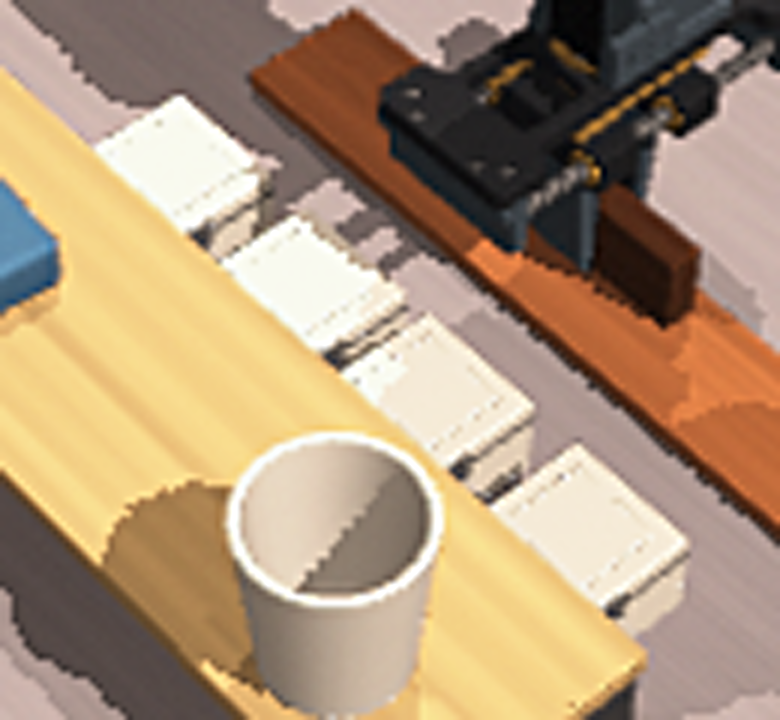

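```bash
python3 - <<'E'
from h import *
s=np.load('scene5.npz')['p']; t=np.load('top5.npz')['p']
f=lambda q:(250+q[0]/6,150+q[1]/6)
th=np.radians(-2.2); ex=np.array([np.cos(th),np.sin(th)])
for nm,a,b in (('4',(577,445),(688,548)),('3',(430,315),(533,410)),('2',(297,215),(405,297)),('1',(178,95),(262,175))):
    c=edgefit('scene',s,f(a),f(b),45,[(.15,.85)],ch=lambda p:p.sum(2)/3)
    y=onplane('scene',*f(((a[0]+b[0])/2,(a[1]+b[1])/2)),45)[1]; print('  box',nm,'y %.0f shelfx %.1f'%(y,ex@np.array([np.polyval(c,y),y])))
g=lambda q:(260+q[0]/5,165+q[1]/5)
for nm,a,b in (('4',(60,207),(180,213)),('1',(525,234),(645,240))):
    c=edgefit('top',t,g(a),g(b),45,[(.15,.85)],ch=lambda p:p.sum(2)/3)
    y=onplane('top',*g(((a[0]+b[0])/2,(a[1]+b[1])/2)),45)[1]; print('  box',nm,'y %.0f shelfx %.1f'%(y,ex@np.array([np.polyval(c,y),y])))
edgefit('top',t,g((0,82)),g((725,123)),70,[(.05,.95)])
edgefit('top',t,g((25,308)),g((657,343)),10,[(.04,.26),(.78,.97)])
E
```

```text
scene yaw -2.05 x(-20)=584.2 rms 0.28 n 30
  box 4 y 116 shelfx 584.2
scene yaw -2.16 x(-20)=584.0 rms 0.27 n 29
  box 3 y 26 shelfx 584.3
scene yaw 4.74 x(-20)=583.8 rms 1.72 n 30
  box 2 y -52 shelfx 588.0
scene yaw 0.98 x(-20)=576.4 rms 0.45 n 30
  box 1 y -141 shelfx 583.4
top yaw -2.27 x(-20)=585.0 rms 0.33 n 30
  box 4 y 107 shelfx 585.5
top yaw 0.46 x(-20)=579.0 rms 0.11 n 27
  box 1 y -145 shelfx 585.1
top yaw -2.37 x(-20)=647.2 rms 0.48 n 30
top yaw -2.13 x(-20)=533.4 rms 0.32 n 60
```

```bash
python3 - <<'E'
from h import *
s=np.load('scene5.npz')['p']; t=np.load('top5.npz')['p']
a=cv2.resize(s[160:220,260:325,::-1],None,fx=10,fy=10,interpolation=2)
b=cv2.resize(t[180:220,325:395,::-1],None,fx=10,fy=10,interpolation=2)
b=np.clip(b*1.3,0,255).astype(np.uint8); a=np.clip(a*.85,0,255).astype(np.uint8)
cv2.imwrite('pics/s5b.png',a);cv2.imwrite('pics/t5b.png',b)
E
```

```text
(no output)
```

View pics/s5b.png

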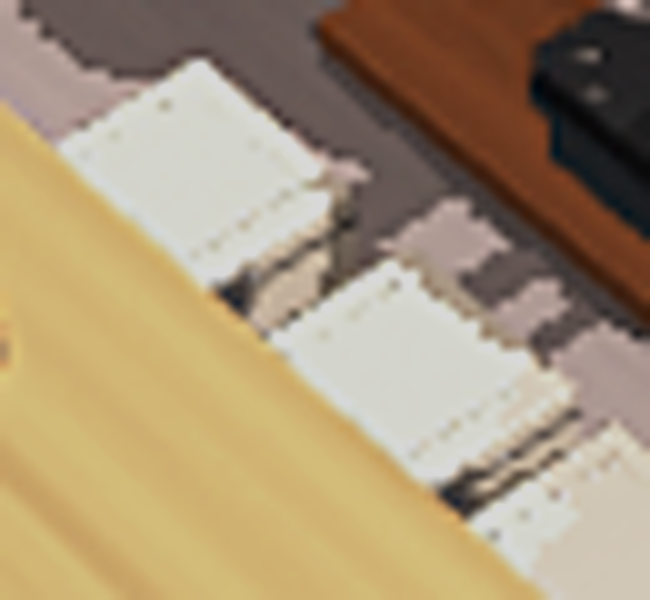

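View pics/t5b.png

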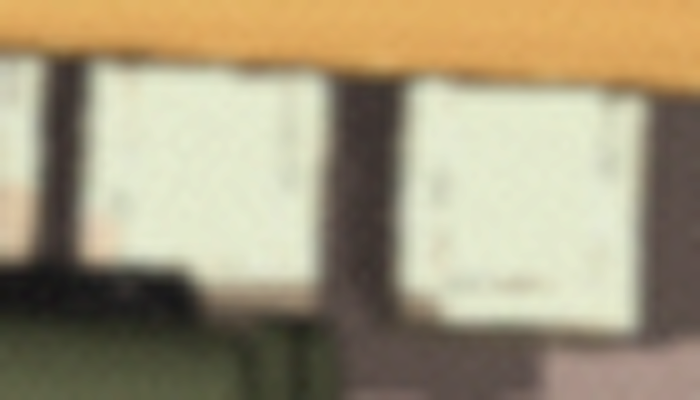

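```bash
python3 - <<'E'
from h import *
s=np.load('scene5.npz')['p']; t=np.load('top5.npz')['p']
th=np.radians(-2.2); ex=np.array([np.cos(th),np.sin(th)]); ey=np.array([-np.sin(th),np.cos(th)])
def draw(n,img,x0,y0,w,h,k,boxes,f,g):
    c=np.clip(cv2.resize(img[y0:y0+h,x0:x0+w,::-1],None,fx=k,fy=k,interpolation=2)*g,0,255).astype(np.uint8)
    for fx,yc in boxes:  # front shelfx, lateral
        P=[]
        for dx,dy in ((60,-32),(0,-32),(0,32),(60,32)):
            q=ex*(fx+dx)+ey*(yc+dy); u,v=proj(n,[q[0],q[1],45]); P.append([(u-x0+.5)*k,(v-y0+.5)*k])
        cv2.polylines(c,[np.round(P).astype(int)],False,(0,0,255),1)
    cv2.imwrite(f,c)
draw('top',t,265,175,130,45,6,[(585.2,128),(585.2,-122.5),(585.2,-39)],'pics/t5c.png',1.3)
draw('scene',s,260,160,110,95,7,[(584.2,136),(584.2,-119.5),(584.2,-36),(584.2,46.5)],'pics/s5c.png',.85)
E
```

```text
(no output)
```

View pics/t5c.png

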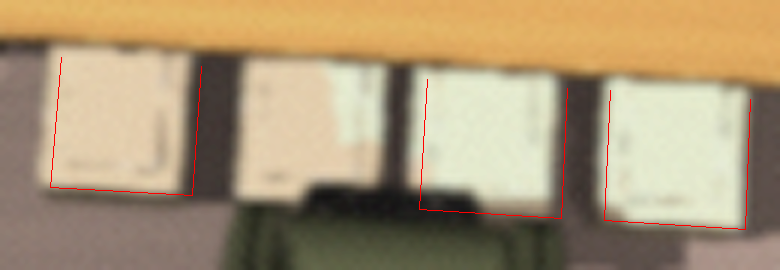

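View pics/s5c.png

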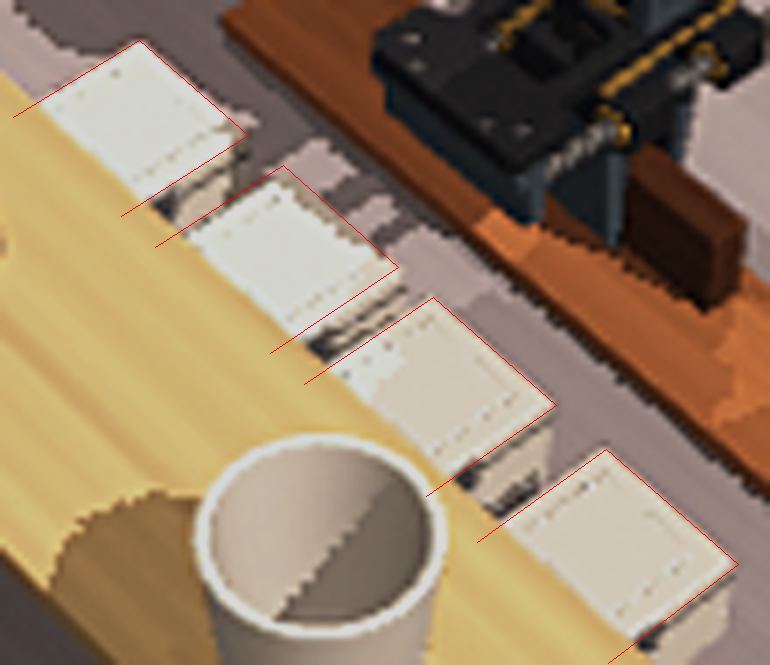

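Call:
move_arm(rot=[[0,0,0],[0,0,0],[0,0,0],[0,0,0],[0,0,0],[0,0,0],[0,0,0],[0,0,0]], offset=[[0,0,0.6],[0,0,0.6],[0,0,0.4],[0,0,0],[0,0,0],[0,0,0],[0,0,0],[0,0,0]], jaw=[10,10,10,10,30,50,50,50])

```text
time: 38.6
tcp_pos: [488.3, -13.0, 31.9]
orientation: [2.262, 2.18, 0.0]
force: [0.7, -0.3, 0.3]
grip_width: 49.5
```

```bash
python3 - <<'E'
from h import *
st()
E
```

```text
t 38.60 p [488.32 -12.98  31.87] yaw_y -2.12 tilt [0.01 0.  ] F [ 0.71 -0.29  0.28] T [-0.103  0.031  0.066] w 49.5
```

Call:
move_arm(rot=[[0,0,0],[0,0,0],[0,0,0],[0,0,0],[0,0,0],[0,0,0],[0,0,0],[0,0,0]], offset=[[0,0,-5],[0,0,-20],[0,0,-40],[0,0,-50],[0,-40,-30],[0,-50,-10],[0,-20,0],[0,0,0]], jaw=[50,50,50,50,50,50,50,50])

```text
time: 39.6
tcp_pos: [377.8, -8.9, 187.0]
orientation: [2.262, 2.179, 0.001]
force: [0.3, 0.0, 0.5]
grip_width: 50.2
```

```bash
python3 - <<'E'
from h import *
st()
s,_=bot.read_camera('scene'); t,_=bot.read_camera('top')
th=np.radians(-2.2); ex=np.array([np.cos(th),np.sin(th)]); ey=np.array([-np.sin(th),np.cos(th)])
def draw(n,img,x0,y0,w,h,k,boxes,f,g):
    c=np.clip(cv2.resize(img[y0:y0+h,x0:x0+w,::-1],None,fx=k,fy=k,interpolation=2)*g,0,255).astype(np.uint8)
    for fx,yc in boxes:
        P=[]
        for dx,dy in ((0,-32),(0,32)):
            q=ex*(fx+dx)+ey*(yc+dy); u,v=proj(n,[q[0],q[1],45]); P.append([(u-x0+.5)*k,(v-y0+.5)*k])
        cv2.polylines(c,[np.round(P).astype(int)],False,(0,0,255),1)
    cv2.imwrite(f,c)
draw('top',t,240,125,180,130,4,[(585.2,130),(585.2,-122.5),(585.2,-39)],'pics/t6.png',1.3)
draw('scene',s,200,100,190,150,4,[(584.2,136),(584.2,-119.5),(584.2,-36),(584.2,46.5)],'pics/s6.png',.9)
E
```

```text
t 39.60 p [377.83  -8.89 186.99] yaw_y -2.13 tilt [0.06 0.  ] F [0.31 0.01 0.52] T [-0.079  0.004 -0.033] w 50.2
```

View pics/t6.png

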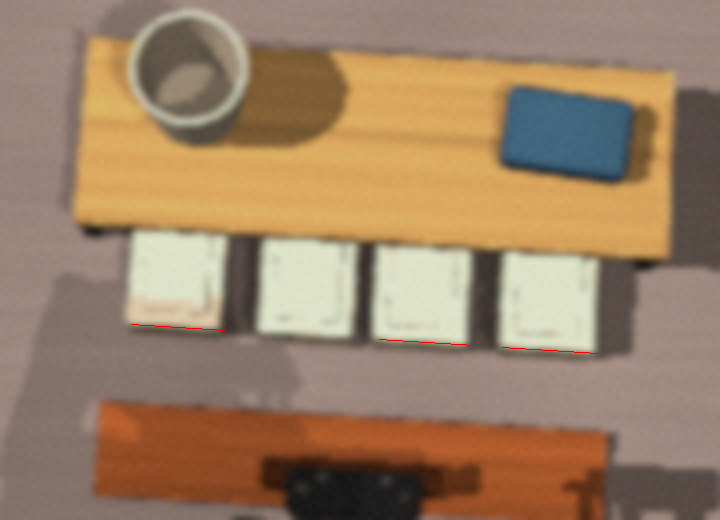

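View pics/s6.png

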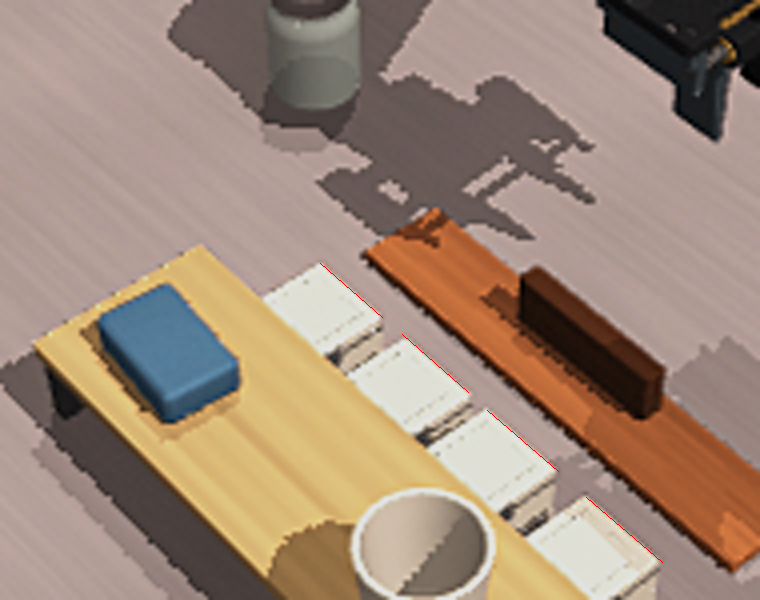

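The four box fronts lie on one drawn line parallel to the shelf in both views (top crop: (130,325) to (597,353)). The straightedge is flat, clear of the row and released. Nothing else has moved, so I'm handing it in.

```bash
python3 -c "
from h import *
print(bot.finish_job())"
```

```text
the job is handed in; nothing more can be done
None
```

The four boxes stand against the hidden stop in one straight line, square to the shelf, and I handed the job in at about 40 s of the 58 s allowed.

- **Finding the stop:** I gripped the straightedge by its raised grip, turned it square to the shelf and pushed the row in slowly. Sliding took about 2.5–3 N. I felt the stop about 38 mm behind the front edge, first on the +y side, and turned the straightedge 0.2° until the load was even.
- **Pressing home:** I pressed to about 15 N at the wrist and held that for about half a second. That is roughly 10 N above sliding once the straightedge's own rubbing on the counter is taken off; that rubbing is an estimate, not measured.
- **Letting go:** I drew the straightedge back about 50 mm, set it flat on the counter, let go and lifted clear.

**Last checks:**
- **Row:** in the final scene picture all four box fronts follow one line at the shelf's angle, within about 1 mm by eye. The top picture agrees for the three boxes I marked there.
- **Disagreements:** an earlier automatic edge fit read boxes 1 and 2 as turned by about 3° and 7°. I put that down to the gripper's shadow, because outlines drawn square to the shelf matched both boxes. The two cameras also differ by about 4–8 mm in y.
- **Bystanders:** the mug, soap dish and jar look unmoved.

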